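# Load a caster wheel into its sloping feed lane

## Robot

A 7-joint arm with a two-finger parallel gripper is mounted at the origin on the work surface. World frame = base frame: x ahead of the robot, y to its left, z up, the work surface at z = 0. Lengths are in m, angles in rad, forces in N, time in s.
With the tool pointing down it reaches from about 0.425 to 0.925 m from the base axis. Payload 6.8 kg.
Tool frame: the origin (TCP) lies at the very end of the fingers, on their centre line; the grasp point (between the pads) lies 19 mm behind it; z points along the fingers, y is the direction in which the jaws open and shut (so a half turn about z gives the same grasp; the last joint's range is limited). The gripper opens to 88 mm and grips with 3 to 60 N. Pads are 20 mm wide; open, the fingers measure 115 mm over their backs; the gripper's body (75 mm by 178 mm) begins 61 mm behind the grasp point.
Start: joints at [-1.238, 0.477, 0.022, 1.555, -0.011, 1.109, -0.083], TCP at [0.288, 0.61, 0.223] pointing down, gripper open.
Joint ranges: [-2.96, 2.96], [-0.34, 2.1], [-1.41, 1.46], [0.24, 2.44], [-1.37, 4.51], [0.17, 1.92], [-2.96, 2.96]. Speed limits (rad/s): [2.39, 2.39, 3.14, 3.14, 3.14, 3.14, 3.14].

## Interface

Orientations are given as a unit quaternion [x, y, z, w].
In Python, from plant import ctrl gives the robot as it stands. The module is installed in compiled form; this text tells all that it offers.
- The arm moves only by the tool jog_arm, never from a script. Its argument "series" is a list of rows, each a list of 2 entries, a list of its own where there are three numbers: the shift along the tool's x, y, z in mm, then the turn, a rotation vector about the tool's x, y, z in rad. In form: [[[tx, ty, tz], [ax, ay, az]], ...]. A call has 1 to 20 rows; each row is the pose to reach, as a shift and turn from the pose commanded when the call began, along the tool's axes at that moment; what a row does not reach only later rows make up. A row lasts 1/12 s, in which the tool goes at most 41.7 mm and 7.16 degrees, less where a joint would pass 70% of its speed; a pose out of reach is approached as far as the arm can. A call with a gripper value outside its range is refused whole. "hand" is the finger opening in mm, from 0 to 87.8, set as the call begins (left out, the last holds). The fingers move at their own pace and stop on an object; the grip force is fixed at half the most. Time passes only in rows, so rows that repeat a pose let the fingers close. It gives the time, the measured TCP pose, the force and the opening at its end, in the units of the state.
- ctrl.read_state(): the state, without advancing time (a new reading comes with each control period).
- ctrl.capture(name): name is "scene" or "top" or "wrist"; returns (picture, depth): 400x640x3 uint8, red, green, blue; 400x640 float32, m along the optical axis (not along the pixel's ray), 0 where there is no reading.
- ctrl.calibration(name): a dict with "vfov" (degrees; the focal length in pixels is half the picture's height over the tangent of half this angle, whatever the lens; pixels are square), "cx", "cy" (the principal point, pixels), "view" (4x4, takes a point from world to camera coordinates); the wrist camera has in their place "tool_from_camera" (4x4, takes a point from camera to tool coordinates, whose origin is the TCP and whose axes are the flange's). Camera axes: x right, y down, z forward; pixel columns grow to the right and rows downward; lengths in m; the calibration is good to about 2 mm. A picture is of the moment at which its call begins: read the wrist's pose just before it. calibration takes no time and is no camera call.
- ctrl.hand_in(): hands the job in, once; it reports no verdict.
The state is a dict: "time": time; "joint_positions": joint angles; "qvel": joint speeds; "effort": joint torques, N m; "tool_pos": TCP position; "orientation": TCP orientation; "contact_force": force on the tool from outside, world axes, zero at the start; "wrist_torque": the same for the moment, N m; "grip_width": opening from 0.0 (shut) to 1.0 (fully open).
Only numpy, scipy, OpenCV 4.12 (cv2) and the standard library are available. Lean on these libraries where they do the work, as an engineer would, in place of code of your own. Each camera call takes 0.05 s, during which the arm holds its last target.

## Task

On the bench stand two sloping feed lanes for caster wheels: in one the wheel is already stored at the top, in the other the wheel has been left at the low end. Push that low wheel up its lane with your fingertips, gently and without gripping or lifting it, over the sprung catch until it is at the stop block and the catch has sprung up behind it, so that it cannot roll back. Then take your hand away; leave the stored wheel, the caster fork, the spanner and the glue bottle where they are.

Things in the scene. Friction and masses are not known exactly. Their poses are not given: they have to be found in the camera images.
- low_wheel: The wheel to load: caster wheel, hard white nylon with a grey hub and steel bush, rather slippery (friction about 0.3 to 0.5), 75 mm diameter, 32 mm wide, 0.2 to 0.4 kg. It stands on its tread at the low end of lane_a against the front lip (centre at lane x = 25.5 mm), free to roll. Origin at the wheel's centre, y along its axle; x and z turn as it rolls.
- lane_a: The lane that holds low_wheel (it may be the left or the right one): straight aluminium U-channel sloping up at 0.14 rad, fixed. Origin on its floor, mid-width, at the inner face of the front lip, 28 mm above the bench; x up the slope along the floor, y across, z square to the floor. Inside width 38 mm; side walls 3 mm thick, 22 mm high; lip 10 mm high, 3 mm thick.
- track_a: The plywood base board under lane_a, 290 x 110 x 12 mm, fixed to the bench. Origin at the centre of its underside, x level and in the lane's uphill direction. The lane's origin is at x = -117.5 mm, z = 28 mm in this frame.
- stop_a (a point): Point on the lower face of the hardwood stop block that closes the top of lane_a, 37.5 mm above the lane's floor, mid-width (lane x = 235 mm). The block is 38 mm wide, 50 mm high above the floor, 18 mm thick. A wheel touching it has its centre 37.5 mm down the lane from here (lane x = 197.5 mm, z = 37.5 mm).
- catch_a (a joint): Sprung steel catch in the floor of lane_a: leaf 45 mm long, 16 mm wide in a mid-floor slot, hinged at its lower end. 0 = up, 0.2 rad = pressed flush. A wheel going up rolls over it and presses it down (1.7 to 2.8 N at the free end); it springs up again behind the wheel once the wheel's centre is past lane x = 193.5 mm, and does not yield to a wheel rolling back.
- catch_end_a (a point): Free upper end of the catch in lane_a when up: 8 mm above the floor, mid-width, lane x = 170 mm (the hinge is at x = 126 mm). A stored wheel rests on it with its centre 23 mm farther up the lane, about 4 mm short of the stop. A release tab, part of the catch, sticks out 20 mm beside the channel on its +y side near here, below floor level.
- lane_b: The other lane, the same in every way, with its own catch and stop block, holding stored_wheel. Same origin and axes.
- stored_wheel: A caster wheel like low_wheel, already stored at the top of lane_b between its catch and its stop block (centre at lane x = about 194 mm). Must be left alone.
- caster_fork: Bystander: loose steel caster fork standing on its 70 x 60 mm plate, two cheeks up, 93 mm high. Origin at the centre of its underside.
- spanner: Bystander: loose open-ended spanner lying flat, 170 mm long. Origin near the middle of its underside.
- glue_bottle: Bystander: loose bottle of wood glue, 60 mm diameter, 170 mm high, upright. Origin at the centre of its underside.
There are look-alikes about, which are no part of the job. What is shaped like the low_wheel but brown or orange is not meant.

How it is judged:
By the outcome, as a careful person would: the job done as asked, in the order asked, and still so for the second after the job is handed in, with the robot touching nothing.
It also fails if it takes over 40 s, if anything falls off the work surface, if the arm or the gripper's body presses on something with over 40 N, if the wrist force passes 120 N, or if a joint passes its speed limit or range.

## Working session

There is one attempt and no reset: what is moved stays moved. The work goes in short steps, Python scripts to look and compute and a tool call to move; the robot and the scene stay as the last step left them, time stands still between calls to the robot, and variables do not carry over. Pictures are saved under pics/ and viewed, and the job is handed in when it is done.

Besides the shell and the picture viewer there is one more tool, called in YAML: its name, and indented under it one key for each argument. jog_arm: Moves the arm, as the interface text tells. Its arguments: {"type":"object","properties":{"series":{"type":"array","items":{"type":"array"}},"hand":{"type":"number"}},"required":["series"]}

```bash
mkdir -p pics
cat > h.py <<'E'
import numpy as np,cv2
from plant import ctrl
def cap(n,f):
    p,d=ctrl.capture(n); cv2.imwrite('pics/'+f+'.png',p[:,:,::-1]); np.save('pics/'+f+'.npy',d); return p,d
def pts(n,d):
    c=ctrl.calibration(n); h,w=d.shape; f=h/2/np.tan(np.radians(c['vfov'])/2)
    v,u=np.mgrid[:h,:w]; P=np.stack([(u-c['cx'])/f*d,(v-c['cy'])/f*d,d],-1)
    M=np.linalg.inv(np.array(c['view'])); return P@M[:3,:3].T+M[:3,3]
E
python3 - <<'E'
from h import *
for n in('scene','top'): cap(n,n+'0'); print(ctrl.calibration(n))
s=ctrl.read_state(); print({k:np.round(s[k],3) for k in s})
E
```

```text
{'vfov': 57.25013495873088, 'cx': 313.28924963471593, 'cy': 198.82429483160226, 'view': array([[-0.02608038,  0.99963666, -0.00680824,  0.02434869],
       [ 0.81021103,  0.01714798, -0.58588739, -0.36458894],
       [-0.58555777, -0.02079628, -0.81036388,  1.49548521],
       [ 0.        ,  0.        ,  0.        ,  1.        ]])}
{'vfov': 52.708583544587036, 'cx': 319.3271605795023, 'cy': 199.5313797927793, 'view': array([[-3.13934381e-02, -9.99503499e-01,  2.68480637e-03,
         9.83286789e-04],
       [-9.75802775e-01,  3.00672694e-02, -2.16575401e-01,
         5.38249849e-01],
       [ 2.16387146e-01, -9.41888794e-03, -9.76262202e-01,
         1.12796997e+00],
       [ 0.00000000e+00,  0.00000000e+00,  0.00000000e+00,
         1.00000000e+00]])}
{'time': np.float64(0.1), 'joint_positions': array([-1.238,  0.478,  0.022,  1.556, -0.011,  1.109, -0.083]), 'qvel': array([ 0.001, -0.   ,  0.001, -0.003,  0.001,  0.001, -0.001]), 'effort': array([ 4.0000e-03, -5.8409e+01,  1.5400e+00, -2.7332e+01, -5.4000e-02,
        1.3000e-02,  0.0000e+00]), 'tool_pos': array([0.288, 0.61 , 0.222]), 'orientation': array([ 0.219,  0.976, -0.001, -0.   ]), 'contact_force': array([-0.419, -0.344,  0.369]), 'wrist_torque': array([ 0.003,  0.046, -0.065]), 'grip_width': np.float64(0.999)}
```

View pics/scene0.png

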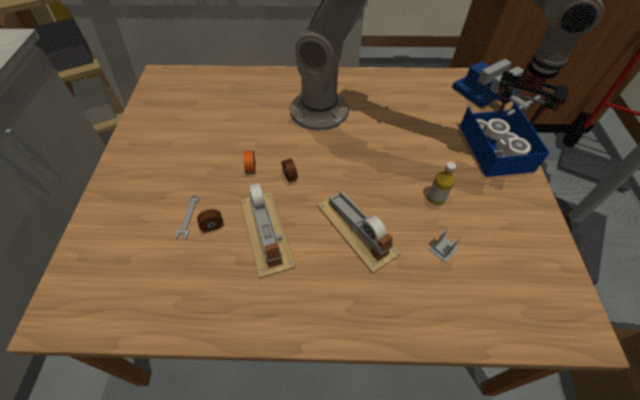

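View pics/top0.png

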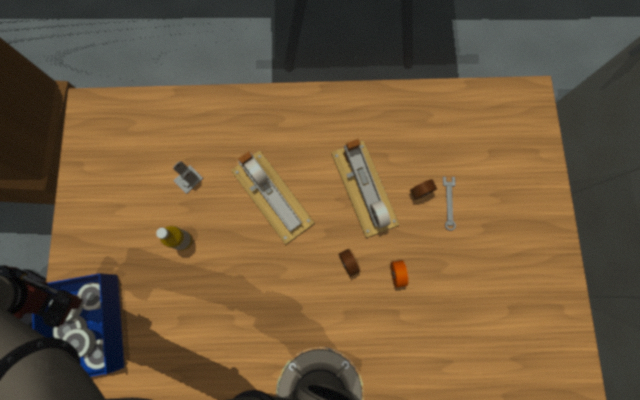

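Top view: the low white wheel is at px (379,212), at the low (robot-side) end of the right-hand lane. The stored white wheel is at (257,172), the brown wheels at (348,262) and (424,190), the orange one at (399,272), and there are white wheels in the blue bin at (80,330). I choose (379,212). Next I'll check it in a close crop and measure the lane.

Run:
```python
from h import *
p=cv2.imread('pics/top0.png'); d=np.load('pics/top0.npy'); W=pts('top',d)
cv2.imwrite('pics/crop0.png',cv2.resize(p[120:260,310:450],None,fx=4,fy=4,interpolation=cv2.INTER_CUBIC))
q=cv2.imread('pics/scene0.png');cv2.imwrite('pics/crop1.png',cv2.resize(q[170:285,220:320],None,fx=5,fy=5,interpolation=cv2.INTER_CUBIC))
sub=np.zeros(d.shape,bool); sub[130:245,325:402]=1
for lo,hi in((.004,.02),(.06,.13)):
    m=sub&(W[...,2]>lo)&(W[...,2]<hi); r=cv2.minAreaRect(W[m][:,:2].astype(np.float32)*1000)
    print(lo,m.sum(),r,cv2.boxPoints(r).round(),np.median(W[m][:,2]))
m=sub&(W[...,2]>.006); r=cv2.minAreaRect(W[m][:,:2].astype(np.float32)*1000); print('all',r,cv2.boxPoints(r).round())
```

```text
0.004 1893 ((592.9813232421875, -154.74012756347656), (236.42977905273438, 365.9022521972656), 87.236572265625) [[ 405. -264.]
 [ 770. -282.]
 [ 781.  -45.]
 [ 416.  -28.]] 0.010942828431833362
0.06 701 ((578.1923828125, -158.71499633789062), (264.5187683105469, 46.1221809387207), 19.85442543029785) [[ 446. -182.]
 [ 462. -225.]
 [ 710. -135.]
 [ 695.  -92.]] 0.09000670503804176
all ((515.9024047851562, -147.041748046875), (225.74786376953125, 500.6041564941406), 83.01749420166016) [[ 254. -229.]
 [ 751. -290.]
 [ 778.  -65.]
 [ 281.   -5.]]
```

View pics/crop0.png

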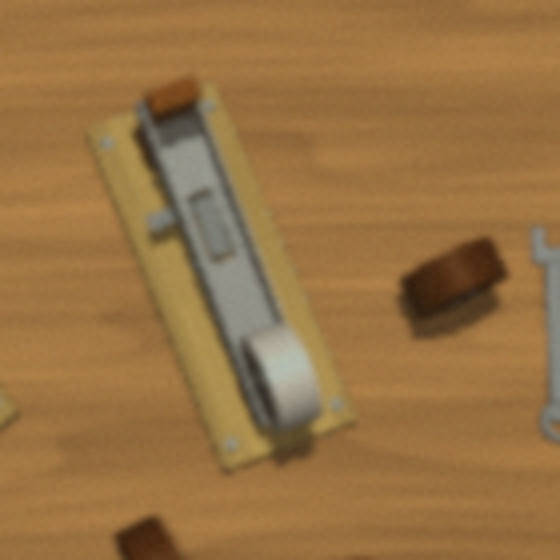

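View pics/crop1.png

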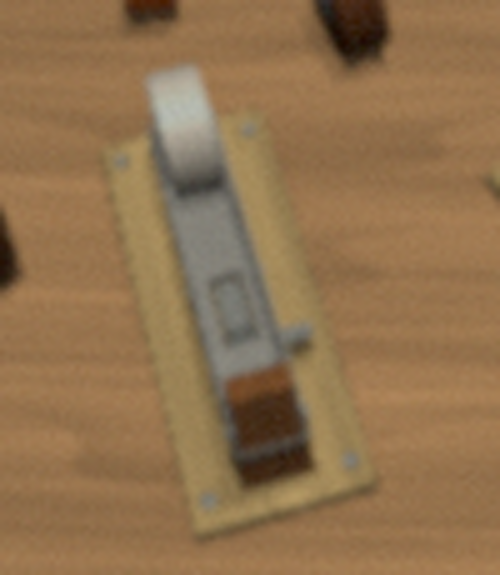

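The crop shows the white wheel at the lip end of the right-hand lane. The catch is at crop px (212,222), with its tab on the left (+y), and the stop block is at (172,97). Next I'll fit the board pose from its corners in both views.

```bash
cat >> h.py <<'E'
def cast(n,uv,z,c=None):
    c=ctrl.calibration(n); f=200/np.tan(np.radians(c['vfov'])/2); M=np.linalg.inv(np.array(c['view']))
    uv=np.atleast_2d(uv).astype(float); r=np.c_[(uv[:,0]-c['cx'])/f,(uv[:,1]-c['cy'])/f,np.ones(len(uv))]@M[:3,:3].T
    return M[:3,3]+r*((z-M[2,3])/r[:,2])[:,None]
E
python3 - <<'E'
from h import *
# order: front-left.. top: FL far-left,far-right,near-right,near-left
T=np.array([(88,130),(215,85),(355,420),(228,470)])/4-.375+[310,120]
S=np.array([(375,485),(197,535),(105,150),(265,112)])/5-.4+[220,170]
for n,c in(('top',T),('scene',S)):
    P=cast(n,c,.012)[:,:2]; print(n,(P*1000).round(1).tolist(),'ctr',P.mean(0).round(4),'yaw',[round(float(np.arctan2(*(v[::-1]))),4) for v in (P[0]-P[3],P[1]-P[2])],'len',[np.linalg.norm(P[i]-P[j]).round(3) for i,j in((0,3),(1,2),(0,1),(2,3))])
# depth wheel top points
d=np.load('pics/top0.npy');W=pts('top',d)
for (u0,u1,v0,v1),nm in(((368,392,195,230),'wheel'),((345,362,138,152),'block')):
    w=W[v0:v1,u0:u1].reshape(-1,3); w=w[w[:,2]>.05]; print(nm,len(w),w.mean(0).round(4),w.max(0).round(4),np.median(w[w[:,2]>w[:,2].max()-.008],0).round(4))
E
```

```text
top [[699.7, -59.6], [734.0, -161.4], [463.5, -252.3], [428.7, -154.3]] ctr [ 0.5815 -0.1569] yaw [0.3362, 0.3243] len [np.float64(0.287), np.float64(0.285), np.float64(0.107), np.float64(0.104)]
scene [[705.2, -60.7], [738.8, -161.6], [467.2, -253.7], [433.5, -150.2]] ctr [ 0.5862 -0.1565] yaw [0.3181, 0.3269] len [np.float64(0.286), np.float64(0.287), np.float64(0.106), np.float64(0.109)]
wheel 407 [ 0.486  -0.1854  0.0896] [ 0.5467 -0.1574  0.111 ] [ 0.4865 -0.1889  0.1049]
block 174 [ 0.6862 -0.1193  0.0982] [ 0.7036 -0.0046  1.2178] [ 0.2812 -0.0046  1.2178]
```

```bash
cat >> h.py <<'E'
from scipy.spatial.transform import Rotation as R
YAW=.326; U=np.array([np.cos(YAW),np.sin(YAW),0]); V=np.array([-U[1],U[0],0]); O=np.array([.584,-.157,.028])-.1175*U
def lane(h,y,z): return O+h*U+y*V+np.array([0,0,z])   # h level distance from lane origin, z above lane origin
def to(p,yaw=None):
    s=ctrl.read_state(); r=R.from_quat(s['orientation']); t=r.inv().apply(np.array(p)-s['tool_pos'])*1000
    g=R.from_euler('z',yaw)*R.from_euler('x',np.pi) if yaw is not None else r
    print('shift',t.round(1),'turn',(r.inv()*g).as_rotvec().round(4))
def st():
    s=ctrl.read_state(); p=s['tool_pos']-O; print(round(float(s['time']),2),'lane h,y,z mm',(np.array([p@U,p@V,p[2]])*1000).round(1),'F',np.round(s['contact_force'],1),'along',round(float(s['contact_force']@U),1),'grip',round(float(s['grip_width']),3))
E
python3 - <<'E'
from h import *
to([.47,.30,.28],YAW); to([.53,.0,.25],YAW); to(lane(-.060,0,.15),YAW)
print(lane(-.06,0,.15))
E
```

```text
shift [-297.1 -202.7  -57.9] turn [-6.0000e-04  2.0000e-03  2.3748e+00]
shift [-479.3 -448.4  -27.4] turn [-6.0000e-04  2.0000e-03  2.3748e+00]
shift [-467.3 -690.4   45. ] turn [-6.0000e-04  2.0000e-03  2.3748e+00]
[ 0.41584876 -0.21384549  0.178     ]
```

jog_arm:
  hand: 0
  series:
    - [[-40,-30,-58],[0,0,0.12]]
    - [[-80,-60,-58],[0,0,0.24]]
    - [[-120,-88,-58],[0,0,0.36]]
    - [[-160,-116,-58],[0,0,0.48]]
    - [[-200,-144,-58],[0,0,0.6]]
    - [[-240,-170,-58],[0,0,0.72]]
    - [[-270,-190,-58],[0,0,0.84]]
    - [[-297,-213,-56],[0,0,0.96]]
    - [[-320,-240,-54],[0,0,1.08]]
    - [[-342,-270,-50],[0,0,1.2]]
    - [[-364,-300,-46],[0,0,1.32]]
    - [[-386,-330,-42],[0,0,1.44]]
    - [[-410,-360,-38],[0,0,1.56]]
    - [[-432,-390,-34],[0,0,1.68]]
    - [[-456,-420,-30],[0,0,1.8]]
    - [[-479,-448,-27],[0,0,1.92]]
    - [[-479,-448,-27],[0,0,2.04]]
    - [[-479,-448,-27],[0,0,2.16]]
    - [[-479,-448,-27],[0,0,2.28]]
    - [[-479,-448,-27],[0,0,2.375]]

```text
time: 1.77
tool_pos: [0.5297, 0.0003, 0.2493]
orientation: [0.987, 0.159, -0.0, 0.0]
contact_force: [0.0, -0.5, 0.4]
grip_width: 0.006
```

Run:
```python
from h import *
st(); to(lane(-.060,0,.13),YAW); print(R.from_quat(ctrl.read_state()['orientation']).as_matrix().round(3), ctrl.read_state()['joint_positions'].round(2))
```

```text
1.77 lane h,y,z mm [116.5 166.4 221.3] F [ 0.  -0.5  0.4] along -0.1 grip 0.006
shift [-175.1  167.7   91.4] turn [-0.0001  0.0008 -0.0076]
[[ 0.95   0.313 -0.001]
 [ 0.313 -0.95  -0.   ]
 [-0.001 -0.    -1.   ]] [-0.72  0.25  0.72  1.91 -0.18  1.06 -1.17]
```

jog_arm:
  series:
    - [[-30,30,10],[0,0,0]]
    - [[-60,58,20],[0,0,0]]
    - [[-90,86,40],[0,0,0]]
    - [[-120,114,50],[0,0,-0.004]]
    - [[-150,142,70],[0,0,-0.007]]
    - [[-175,168,91],[0,0,-0.008]]
    - [[-175,168,91],[0,0,-0.008]]
    - [[-175,168,91],[0,0,-0.008]]
    - [[-175,168,91],[0,0,-0.008]]

```text
time: 2.52
tool_pos: [0.4178, -0.2142, 0.1585]
orientation: [0.986, 0.165, -0.0, -0.0]
contact_force: [0.0, 0.6, 0.3]
grip_width: 0.006
```

Run:
```python
from h import *
st(); to(lane(-.060,0,.030),YAW); p,d=cap('wrist','w1'); cap('top','top1'); c=ctrl.calibration('wrist'); print(c)
t=cv2.imread('pics/top1.png'); cv2.imwrite('pics/top1c.png',cv2.resize(t[110:270,290:450],None,fx=3.5,fy=3.5))
```

```text
2.52 lane h,y,z mm [-58.3  -1.  130.5] F [0.  0.6 0.3] along 0.2 grip 0.006
shift [ -1.7  -1.  100.5] turn [-0.0005  0.0007  0.0063]
{'vfov': 64.6061204500226, 'cx': 318.8026382243912, 'cy': 200.13974960258471, 'tool_from_camera': array([[ 2.47461401e-04, -9.69691449e-01, -2.44332626e-01,
         6.59435906e-02],
       [ 9.99999941e-01,  2.98135783e-04, -1.70416590e-04,
         3.91998436e-04],
       [ 2.38095809e-04, -2.44332570e-01,  9.69691466e-01,
        -1.62349141e-01],
       [ 0.00000000e+00,  0.00000000e+00,  0.00000000e+00,
         1.00000000e+00]])}
```

View pics/w1.png

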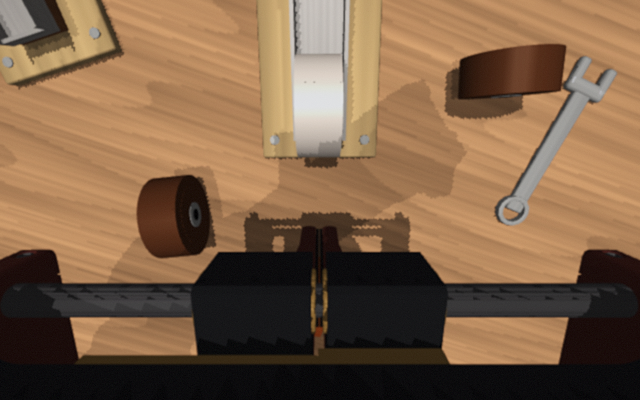

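View pics/top1c.png

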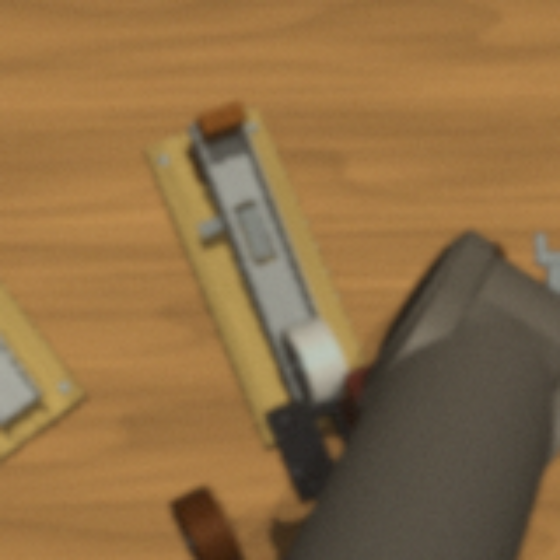

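The wrist view shows the lane upright in the picture and centred at col 319, with the white wheel at (319,105). The shut fingers at (319,240) are in line with it, and the brown wheel at (175,215) is clear. I'll descend behind the lip.

jog_arm:
  series:
    - [[-2,-1,35],[0,0,0.006]]
    - [[-2,-1,70],[0,0,0.006]]
    - [[-2,-1,101],[0,0,0.006]]
    - [[-2,-1,101],[0,0,0.006]]
    - [[-2,-1,101],[0,0,0.006]]

```text
time: 3.03
tool_pos: [0.4159, -0.2128, 0.0575]
orientation: [0.986, 0.164, -0.001, -0.001]
contact_force: [0.5, 0.5, 1.6]
grip_width: 0.007
```

Run:
```python
from h import *
st(); cap('wrist','w2'); to(lane(-.03,0,.030),YAW)
```

```text
3.03 lane h,y,z mm [-59.6   1.   29.5] F [0.5 0.5 1.6] along 0.7 grip 0.007
shift [28.9  0.1  0.7] turn [ 0.0003 -0.0005  0.0032]
```

View pics/w2.png

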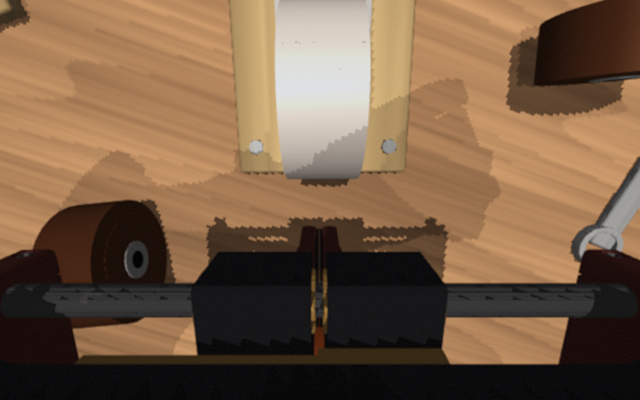

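jog_arm:
  series:
    - [[10,1,0],[0,0,0]]
    - [[20,1,0],[0,0,0]]
    - [[26,1,0],[0,0,0]]
    - [[30,1,0],[0,0,0]]
    - [[33,1,0],[0,0,0]]
    - [[36,1,-0.5],[0,0,0]]
    - [[39,1,-1],[0,0,0]]
    - [[43,1,-1.5],[0,0,0]]
    - [[47,1,-2],[0,0,0]]
    - [[51,1,-2.5],[0,0,0]]
    - [[55,1,-3],[0,0,0]]
    - [[59,1,-3.5],[0,0,0]]
    - [[63,1,-4],[0,0,0]]
    - [[67,1,-4.5],[0,0,0]]

```text
time: 4.25
tool_pos: [0.4799, -0.1932, 0.0622]
orientation: [0.987, 0.163, -0.0, -0.0]
contact_force: [-0.7, -0.5, -0.5]
grip_width: 0.006
```

Run:
```python
from h import *
st(); cap('wrist','w3');st()
```

```text
4.25 lane h,y,z mm [ 7.3 -0.9 34.2] F [-0.7 -0.5 -0.5] along -0.8 grip 0.006
4.3 lane h,y,z mm [ 8.5 -0.9 34.3] F [ 1.8 -0.3  0.2] along 1.6 grip 0.009
```

View pics/w3.png

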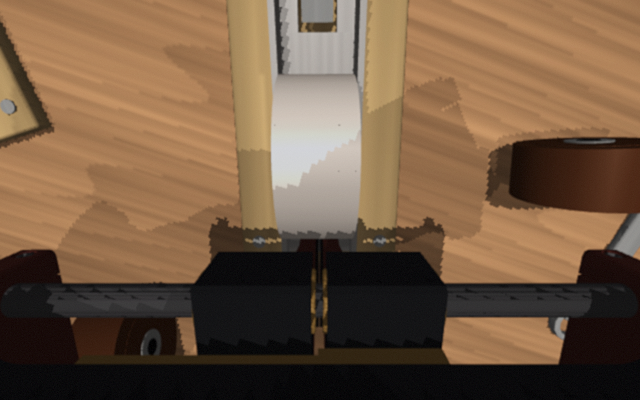

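The wheel is rolling ahead of the fingertips: it spans cols 272-361, rows 73-238, and the catch slot ahead is at (319,15). I'll continue up the slope.

jog_arm:
  series:
    - [[4,0,-0.5],[0,0,0]]
    - [[8,0,-1],[0,0,0]]
    - [[12,0,-1.5],[0,0,0]]
    - [[16,0,-2],[0,0,0]]
    - [[20,0,-3],[0,0,0]]
    - [[24,0,-3.5],[0,0,0]]
    - [[28,0,-4],[0,0,0]]
    - [[32,0,-4.5],[0,0,0]]
    - [[36,0,-5],[0,0,0]]
    - [[40,0,-5.5],[0,0,0]]
    - [[44,0,-6],[0,0,0]]
    - [[48,0,-7],[0,0,0]]
    - [[52,0,-7.5],[0,0,0]]
    - [[56,0,-8],[0,0,0]]
    - [[60,0,-8.5],[0,0,0]]
    - [[64,0,-9],[0,0,0]]
    - [[68,0,-9.5],[0,0,0]]
    - [[72,0,-10],[0,0,0]]
    - [[76,0,-11],[0,0,0]]
    - [[80,0,-11.5],[0,0,0]]

```text
time: 5.97
tool_pos: [0.555, -0.1679, 0.0737]
orientation: [0.987, 0.163, -0.0, -0.0]
contact_force: [-2.8, -1.3, 2.0]
grip_width: 0.007
```

Run:
```python
from h import *
st(); cap('wrist','w4');st()
```

```text
5.97 lane h,y,z mm [86.6 -1.  45.7] F [-2.8 -1.3  2. ] along -3.1 grip 0.007
6.02 lane h,y,z mm [88.1 -0.8 45.8] F [0.4 0.2 0.7] along 0.4 grip 0.006
```

View pics/w4.png

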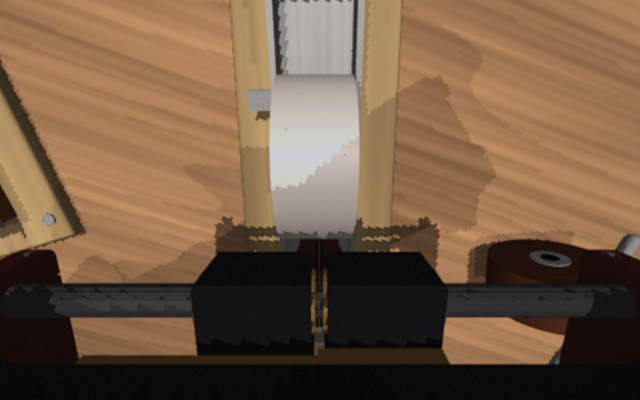

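jog_arm:
  series:
    - [[3,0,-0.5],[0,0,0]]
    - [[6,0,-1],[0,0,0]]
    - [[9,0,-1],[0,0,0]]
    - [[12,0,-1.5],[0,0,0]]
    - [[15,0,-2],[0,0,0]]
    - [[18,0,-2.5],[0,0,0]]
    - [[21,0,-3],[0,0,0]]
    - [[24,0,-3.5],[0,0,0]]
    - [[27,0,-4],[0,0,0]]
    - [[30,0,-4],[0,0,0]]
    - [[33,0,-4.5],[0,0,0]]
    - [[36,0,-5],[0,0,0]]
    - [[38,0,-5.5],[0,0,0]]
    - [[40,0,-5.5],[0,0,0]]
    - [[42,0,-6],[0,0,0]]
    - [[44,0,-6],[0,0,0]]

```text
time: 7.35
tool_pos: [0.5972, -0.1534, 0.0797]
orientation: [0.987, 0.163, 0.0, 0.0]
contact_force: [0.3, 0.6, 0.7]
grip_width: 0.003
```

Run:
```python
from h import *
st(); cap('wrist','w5');st()
```

```text
7.35 lane h,y,z mm [131.2  -0.8  51.7] F [0.3 0.6 0.7] along 0.5 grip 0.003
7.4 lane h,y,z mm [131.6  -0.7  51.7] F [ 0.2 -0.3 -0.3] along 0.1 grip 0.005
```

View pics/w5.png

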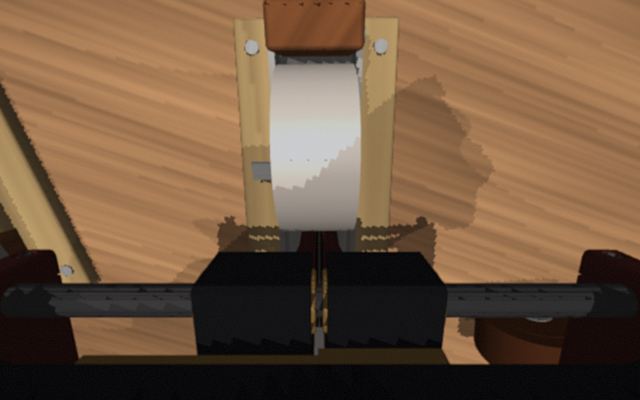

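Wheel now at rows 63-232, just short of the block (lower edge row 52). I'll creep on, watching the force.

jog_arm:
  series:
    - [[1.5,0,-0.2],[0,0,0]]
    - [[3,0,-0.4],[0,0,0]]
    - [[4.5,0,-0.6],[0,0,0]]
    - [[6,0,-0.8],[0,0,0]]
    - [[7,0,-1],[0,0,0]]
    - [[8,0,-1.1],[0,0,0]]

```text
time: 7.9
tool_pos: [0.6044, -0.151, 0.0808]
orientation: [0.987, 0.163, -0.0, -0.0]
contact_force: [-1.1, -0.2, 1.4]
grip_width: 0.008
```

Run:
```python
from h import *
st(); cap('wrist','w6');st()
```

```text
7.9 lane h,y,z mm [138.8  -0.8  52.8] F [-1.1 -0.2  1.4] along -1.1 grip 0.008
7.95 lane h,y,z mm [139.1  -0.8  52.8] F [-0.4 -0.3  1.1] along -0.5 grip 0.006
```

View pics/w6.png

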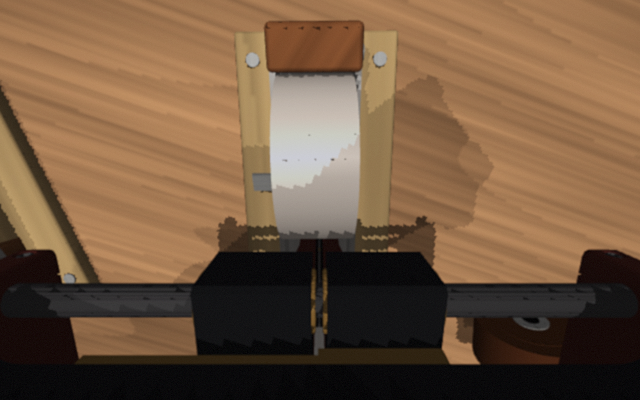

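jog_arm:
  series:
    - [[1,0,-0.1],[0,0,0]]
    - [[2,0,-0.3],[0,0,0]]
    - [[3,0,-0.4],[0,0,0]]
    - [[3,0,-0.4],[0,0,0]]

```text
time: 8.28
tool_pos: [0.6051, -0.1507, 0.0807]
orientation: [0.987, 0.163, -0.002, -0.0]
contact_force: [-7.3, -1.1, 4.8]
grip_width: 0.006
```

Run:
```python
from h import *
st(); cap('wrist','w7');st()
```

```text
8.28 lane h,y,z mm [139.5  -0.7  52.7] F [-7.3 -1.1  4.8] along -7.2 grip 0.006
8.33 lane h,y,z mm [139.5  -0.8  52.7] F [-6.7 -1.3  4.3] along -6.7 grip 0.004
```

View pics/w7.png

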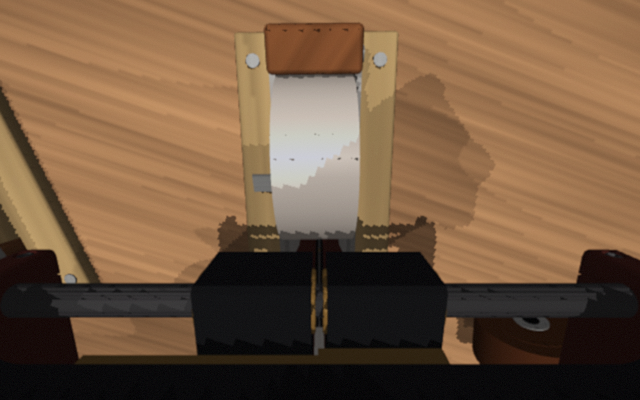

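The wheel stalled against the block with a steady 7 N. I'll back off along the lane and check that the catch holds it.

jog_arm:
  series:
    - [[1,0,-0.4],[0,0,0]]
    - [[-1,0,0],[0,0,0]]
    - [[-3,0,0.3],[0,0,0]]
    - [[-6,0,0.6],[0,0,0]]
    - [[-10,0,1],[0,0,0]]
    - [[-16,0,2],[0,0,0]]
    - [[-24,0,3],[0,0,0]]
    - [[-32,0,3],[0,0,0]]
    - [[-40,0,3],[0,0,0]]
    - [[-40,0,3],[0,0,0]]

```text
time: 9.17
tool_pos: [0.5673, -0.1639, 0.0782]
orientation: [0.987, 0.162, -0.001, -0.0]
contact_force: [-0.2, -0.3, -0.0]
grip_width: 0.006
```

Run:
```python
from h import *
st(); cap('wrist','w8');st()
```

```text
9.17 lane h,y,z mm [99.5 -1.2 50.2] F [-0.2 -0.3 -0. ] along -0.3 grip 0.006
9.22 lane h,y,z mm [100.7  -1.   50.3] F [0.6 0.1 0.1] along 0.6 grip 0.004
```

View pics/w8.png

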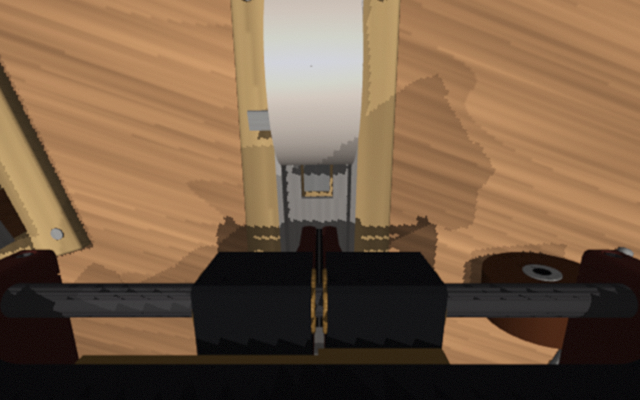

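The wheel stayed, 40 mm ahead of the fingers, and the catch's hinge end shows behind it at (317,185). I'll lift away and verify.

jog_arm:
  series:
    - [[-10,0,-20],[0,0,0]]
    - [[-20,0,-50],[0,0,0]]
    - [[-35,0,-80],[0,0,0]]
    - [[-50,0,-110],[0,0,0]]
    - [[-60,0,-140],[0,0,0]]
    - [[-60,0,-150],[0,0,0]]
    - [[-60,0,-150],[0,0,0]]
    - [[-60,0,-150],[0,0,0]]
    - [[-60,0,-150],[0,0,0]]

```text
time: 9.97
tool_pos: [0.5127, -0.181, 0.2266]
orientation: [0.986, 0.164, -0.001, -0.0]
contact_force: [0.0, -0.1, -0.8]
grip_width: 0.006
```

Run:
```python
from h import *
st(); p,d=cap('wrist','w9');cap('top','top9');cap('scene','scene9')
cv2.imwrite('pics/w9c.png',cv2.resize(cv2.imread('pics/w9.png')[0:240,200:440],None,fx=2.4,fy=2.4,interpolation=cv2.INTER_CUBIC))
t=cv2.imread('pics/top9.png')[120:260,220:400];s=cv2.imread('pics/scene9.png')[160:290,220:400]
cv2.imwrite('pics/ts.png',np.vstack([cv2.resize(a,None,fx=2.2*1,fy=2.2,interpolation=cv2.INTER_CUBIC) for a in(t,s)]))
```

```text
9.97 lane h,y,z mm [4.230e+01 1.000e-01 1.986e+02] F [ 0.  -0.1 -0.8] along -0.0 grip 0.006
```

View pics/w9c.png

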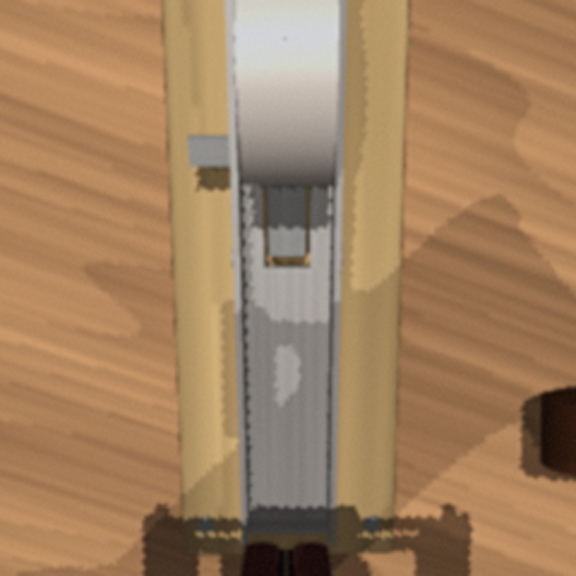

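View pics/ts.png

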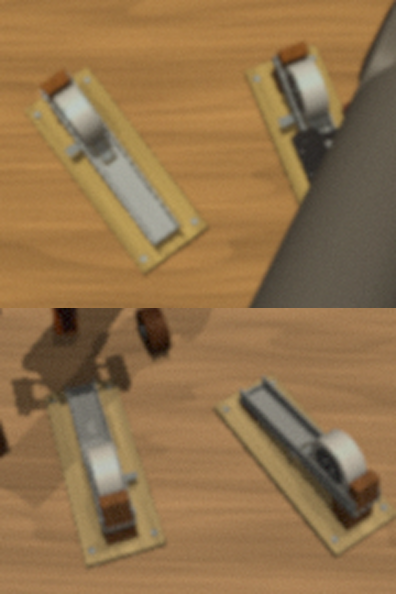

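The wheel has stayed up by the block. I'll measure both wheels' lane positions from depth to be sure.

Run:
```python
from h import *
from scipy.optimize import least_squares
def fit(L,nm):
    # circle r 37.5 in lane x-z
    f=lambda c:np.hypot(L[:,0]-c[0],L[:,2]-c[1])-.0375
    r=least_squares(f,[.19,.0375],loss='soft_l1',f_scale=.001); print(nm,len(L),'centre lane x,z mm',(r.x*1000).round(1),'rms',np.sqrt((f(r.x)**2).mean()).round(4))
def tolane(P,O,yaw):
    Q=R.from_euler('ZY',[yaw,-.14]).inv().apply(P.reshape(-1,3)-O); return Q.reshape(P.shape)
s=ctrl.read_state(); d=np.load('pics/w9.npy'); c=ctrl.calibration('wrist'); f=200/np.tan(np.radians(c['vfov'])/2)
v,u=np.mgrid[:400,:640]; P=np.stack([(u-c['cx'])/f*d,(v-c['cy'])/f*d,d],-1); M=c['tool_from_camera']
P=P@M[:3,:3].T+M[:3,3]; P=R.from_quat(s['orientation']).apply(P.reshape(-1,3)).reshape(P.shape)+s['tool_pos']
L=tolane(P,O,YAW)
m=(d>0)&(abs(L[...,1])<.012)&(L[...,2]>.028)&(L[...,2]<.08)&(L[...,0]>.1)&(L[...,0]<.225); fit(L[m],'wrist low_wheel')
fl=(d>0)&(abs(L[...,1])<.006)&(L[...,0]>.08)&(L[...,0]<.165)&(L[...,2]<.025)
for x in range(60,165,6):
    k=(d>0)&(abs(L[...,1])<.006)&(abs(L[...,0]*1000-x)<3)&(L[...,2]<.03); k2=(d>0)&(abs(abs(L[...,1])-.0135)<.002)&(abs(L[...,0]*1000-x)<3)&(L[...,2]<.03)
    if k.sum(): print(x,'mid z',(np.median(L[k][:,2])*1000).round(1),'side z',(np.median(L[k2][:,2])*1000).round(1) if k2.sum() else None)
for n in('top','scene'):
    W=tolane(pts(n,np.load(f'pics/{n}9.npy')),O,YAW)
    m=(abs(W[...,1])<.012)&(W[...,2]>.045)&(W[...,2]<.085)&(W[...,0]>.1)&(W[...,0]<.232)
    fit(W[m],n); b=(abs(W[...,1])<.015)&(abs(W[...,2]-.05)<.006)&(W[...,0]>.225)&(W[...,0]<.27); print(' block x range',W[b][:,0].min(),W[b][:,0].max(),b.sum())
```

```text
wrist low_wheel 2385 centre lane x,z mm [189.5  38.1] rms 0.0007
60 mid z 0.8 side z 1.0
66 mid z 0.9 side z 1.1
72 mid z 0.9 side z 0.8
78 mid z 0.8 side z 0.9
84 mid z 0.7 side z 0.8
90 mid z 0.7 side z 0.9
96 mid z 0.8 side z 1.0
102 mid z 0.7 side z 0.8
108 mid z 0.8 side z 0.8
114 mid z 0.4 side z 0.7
120 mid z -1.9 side z 1.0
126 mid z 0.6 side z 0.8
132 mid z 1.7 side z 0.8
138 mid z 2.9 side z 0.7
144 mid z 4.3 side z 0.9
150 mid z 5.4 side z 0.9
top 205 centre lane x,z mm [189.5  36.7] rms 0.0018
 block x range 0.22514877692977114 0.24990619432585426 67
scene 190 centre lane x,z mm [189.2  39. ] rms 0.0015
 block x range 0.2251889289635104 0.2512329862025395 90
```

The catch leaf rises at about 0.2 rad from its hinge, to about 5.5 mm at x=150 and on course for 8 mm at its end, so it is up. The wheel sits on it and no longer rolls. The hand is clear at z = 0.227 m.

Run:
```python
from h import *
st(); print(ctrl.hand_in())
```

```text
10.12 lane h,y,z mm [ 41.7  -0.3 198.6] F [1.6 0.3 0. ] along 1.6 grip 0.006
the job is handed in; nothing more can be done
None
```

I pushed the low wheel up the right-hand lane with closed fingertips, over the catch, until it stalled against the stop block at about 7 N. I then backed the hand off, lifted it clear and handed the job in at 10.1 s.

- **Catch:** The wheel stayed put when released. Wrist depth shows the catch leaf risen at about 0.2 rad behind it, which is fully up.
- **Wheel position (one disagreement):** All three cameras put the wheel centre at lane x of about 189.5 mm, against the 193 mm expected when it rests on the catch. The push also stalled 3.3 mm short of where I predicted. Both fit an error of about 3 mm in my estimate of the lane's origin, so I took the wheel as stored.
- **Other objects:** The hand went nowhere near the stored wheel, fork, spanner or bottle. The last pictures show the stored wheel still in place; I did not measure the others again.

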